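Pin the sample fixture and hold a contact probe on the marked spot

TASK

Push the red-headed pin of the sloping sample fixture all the way home, so that it runs through fork and lug and its head sits against the fork. Then take the grey pen-shaped contact probe out of its stand and set its brass spring tip on the middle of the red ring on the white sample, with the probe square to the sample's sloping face, pressing gently until the tip is about half-way in. Finish while holding the probe there, steady and still gripped; leave the other things where they stand.

Things in the scene. Friction and masses are not known exactly. Their poses are not given: they have to be found in the camera images.
- pin_head (a point): centre of the outer face of the red pin head (disc 22 mm across, 9 mm thick, its axis level, 40 mm above the bench). The axes are the fixture's: +y is the pin's axis and points out of the head, away from the fork; push along -y. The fixture is fixed to the bench; its fork (38 mm wide along y, 54 mm high) stands in front of the sloping table, and around the head there is only the base plate, 10 mm thick
- pin (a joint): how far the 9 mm steel pin has been pushed in (m): 0 to 0.006 as found (head 24 to 30 mm off the fork), 0.030 when the head sits against the fork. It slides against about 5 N of friction, does not spring back and cannot come out
- spot (a point): centre of the red ring (18 mm across, with a dot in the middle) on the upper face of the white sample, about 78 mm above the bench. +z is the outward normal of the sample's face, tilted 20 degrees from vertical toward the fixture's front; +x runs up the slope, +y across it. The sample is 64 x 60 mm, 6 mm thick, clamped to a 90 x 80 mm table; two clamp screws stand 11 mm over its face at its y edges, about 25 and 41 mm from the ring
- coupon: the white sample itself, fixed in the fixture; origin at the centre of its underside, axes as the spot's
- probe_mid (a point): point on the axis of the probe at the height to grip, 80 mm above its tip (tip out); +z runs along the probe from tip to top. Grey barrel 24 mm in diameter from 38 mm below this point to 32 mm above it; below the barrel a 16 mm neck and nose 30 mm long, then the 8 mm brass spring tip. At the start it stands upright in its stand: the neck hangs in a 20 mm hole, 42 mm deep under the barrel, so lift it straight up at least 50 mm. Weighs about 0.13 kg
- probe_tip (a point): end of the round-ended brass tip (8 mm in diameter, it moves with the tip as that is pushed in); +z as for the probe
- plunger (a joint): how far the spring tip is pushed into the probe (m): 0 out, 0.012 fully in; 1.3 N to begin, about 2.8 N half-way, 4.3 N at the end of its travel
- probe: the probe; origin on its axis at the end of the tip when that is out, +z from tip to top
- stand: the probe's stand, fixed to the bench: black foot 68 mm across and aluminium tube 38 mm in outer diameter, 50 mm high; origin at the centre of its underside. Tall equipment (a balance, an evaporator, a bath) stands along the back beyond about x = 0.55 m, so swing the arm across near its own base
- tape_roll: roll of green tape, 66 mm across, 19 mm high, lying on the bench; a bystander. Origin at the centre of its underside
- erlenmeyer: conical flask, 64 mm across, 106 mm high; a bystander. Origin at the centre of its underside
- beaker_small: small clear beaker, 55 mm across, 69 mm high; a bystander. Origin at the centre of its underside

How it is judged:
By the outcome, as a careful person would: the job done as asked, in the order asked, and still so for the second after the job is handed in, while the arm keeps its last pose, push and grip.
It also fails if it takes over 51 s, if anything falls off the work surface, if the arm or the gripper's body presses on something with over 40 N, if the wrist force passes 120 N, or if a joint passes its speed limit or range.

ROBOT

A 6-joint arm with a two-finger parallel gripper is mounted at the origin on a cart in front of the work surface, level with it; the furniture and walls round the work are solid. World frame = base frame: x ahead of the robot, y to its left, z up, the work surface at z = 0. Lengths are in m, angles in degrees, forces in N, time in s.
With the tool pointing down it reaches from about 0.375 to 0.925 m from the base axis. Payload 5.7 kg.
Tool frame: the origin (TCP) lies on the centre line of the jaws, within the pads' length; the fingertips stand 25 mm ahead of it and the grasp point (between the pads) lies 6 mm ahead of it (manip.tip_reach is the distance from the TCP to the fingertips, in m); z points along the fingers, y is the direction in which the jaws open and shut (so a half turn about z gives the same grasp; the last joint's range is limited). The gripper opens to 85 mm and grips with 20 to 120 N. Pads are 22 mm wide; open, the fingers measure 114 mm over their backs; the gripper's body (76 mm by 85 mm) begins 54 mm behind the grasp point. The pads swing forward as they close: fully open they stand 13 mm farther back than shut.
Start: joints at [65.483, 20.558, 86.54, -0, 72.909, -6.595], TCP at [0.185, 0.571, 0.256] pointing down, gripper open.
Joint ranges: [-170.27, 170.27], [-57.76, 135], [12.27, 136.19], [-55.21, 235.2], [11.17, 155.16], [-170.74, 170.74]. Speed limits (degrees/s): [136.94, 136.94, 180, 180, 180, 180].

INTERFACE

Orientations are given as [roll, pitch, yaw] about the fixed x, y, z axes, in that order (R = Rz(yaw) Ry(pitch) Rx(roll)).
In Python, from cell import manip, status, optics, job gives the robot as it stands. Calls block until the motion is done:
- manip.goto(position, orientation): joint-space move of the TCP to a pose.
- manip.servo_line(position, rate=0.15, attitude=None): straight line of the TCP; attitude=None keeps the orientation; rate is the mean speed in m/s.
- manip.goto_joints(angles): joint-space move.
- manip.open_jaws() and manip.clamp(squeeze=None): open the fingers fully, or close them until they stop; squeeze is the grip in N (None keeps the last).
- manip.dwell(seconds).
- manip.ik(position, orientation): joint angles nearest the present ones, or None.
- status.sense(): the state.
- optics.capture(name): name is "scene" or "top"; returns (picture, depth): 420x560x3 uint8, blue, green, red; 420x560 float32, m along the optical axis (not along the pixel's ray), 0 where there is no reading.
- optics.camera_params(name): a dict with "fx", "fy", "cx", "cy" (pixels), "R" (3x3) and "t" (3): a world point X has camera coordinates R X + t. Camera axes: x right, y down, z forward; pixel columns grow to the right and rows downward; lengths in m; the calibration is good to about 2 mm. A picture is of the moment at which its call begins. camera_params takes no time and is no camera call.
A pose or a line that the arm cannot do raises manip.Unreachable and nothing moves.
- job.sign_off(): hands the job in, once; it reports no verdict.
The state is a dict: "t": time; "joints": joint angles; "dq": joint speeds; "tau": joint torques, N m; "ee_pos": TCP position; "tool_rot": TCP orientation; "contact_force": force on the tool from outside, world axes, zero at the start; "ft_torque": the same for the moment, N m; "opening": opening from 0.0 (shut) to 1.0 (fully open).
Only numpy, scipy, OpenCV 4.12 (cv2) and the standard library are available. Lean on these libraries where they do the work, as an engineer would, in place of code of your own. Each camera call takes 0.05 s, during which the arm holds its last target.

## Working session

There is one attempt and no reset: what is moved stays moved. The work goes in short steps, each a Python script; the robot and the scene stay as the last script left them, time stands still between calls to the robot, and variables do not carry over. Pictures are saved under pics/ and viewed, and the job is handed in when it is done.

```bash
ls; mkdir -p pics
python3 - <<'E'
from cell import manip,status,optics,job
import cv2,numpy as np
s=status.sense(); print(s)
for n in("scene","top"):
    p,d=optics.capture(n); cv2.imwrite(f"pics/{n}0.png",p); np.save(f"{n}0.npy",d); print(n,{k:np.round(v,4).tolist() for k,v in optics.camera_params(n).items()})
E
```

```text
pics
{'t': 0.0, 'joints': array([ 6.54839344e+01,  2.05982768e+01,  8.65987897e+01, -1.57500813e-04,
        7.29090330e+01, -6.59587366e+00]), 'dq': array([ 0.08724898, -0.01971584, -0.01539046,  0.00275085, -0.07140475,
       -0.05887077]), 'tau': array([ 1.44087076e-03, -5.27613223e+01, -2.78616571e+01,  3.42298972e-05,
        1.31571415e-02, -9.85293298e-06]), 'ee_pos': array([0.18436932, 0.57030367, 0.25545131]), 'tool_rot': array([-1.79894586e+02, -1.20377096e-02,  1.62079843e+02]), 'contact_force': array([-0.25017726,  0.0715189 , -0.61396606]), 'ft_torque': array([-0.03417059,  0.00143862,  0.00132022]), 'opening': 0.9959128066495314}
scene {'fx': 423.6086, 'fy': 423.6086, 'cx': 276.8475, 'cy': 220.2389, 'R': [[0.8155, -0.5787, 0.0008], [-0.2298, -0.3251, -0.9173], [0.5311, 0.7479, -0.3981]], 't': [-0.4207, 0.2294, 0.8576]}
top {'fx': 380.533, 'fy': 380.533, 'cx': 277.8166, 'cy': 202.6683, 'R': [[0.0118, -0.9995, 0.0306], [-0.9835, -0.0171, -0.18], [0.1804, -0.0279, -0.9832]], 't': [0.0281, 0.5528, 1.1608]}
```

View pics/scene0.png

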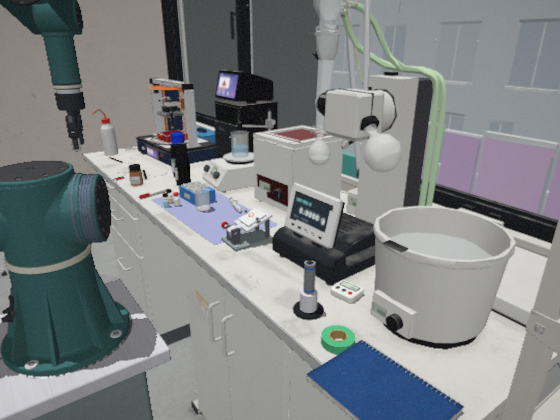

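View pics/top0.png

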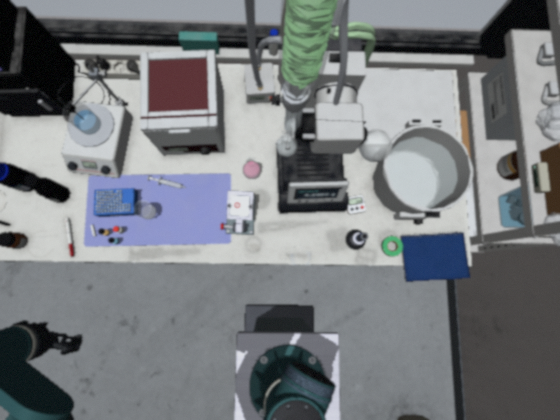

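The scene view shows the probe in its stand near (308,290), the tape at (338,338) and the fixture near (247,225) with the red head at (225,226). In the top view the fixture is at (238,210) and the stand at (357,240). Zooming in.

Run:
```python
import cv2
s=cv2.imread("pics/scene0.png");t=cv2.imread("pics/top0.png")
cv2.imwrite("pics/z1.png",cv2.resize(s[190:260,205:295],None,fx=8,fy=8,interpolation=cv2.INTER_CUBIC))
cv2.imwrite("pics/z2.png",cv2.resize(t[180:245,210:275],None,fx=9,fy=9,interpolation=cv2.INTER_CUBIC))
cv2.imwrite("pics/z3.png",cv2.resize(s[250:360,270:370],None,fx=5,fy=5,interpolation=cv2.INTER_CUBIC))
```

```text
(no output)
```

View pics/z1.png

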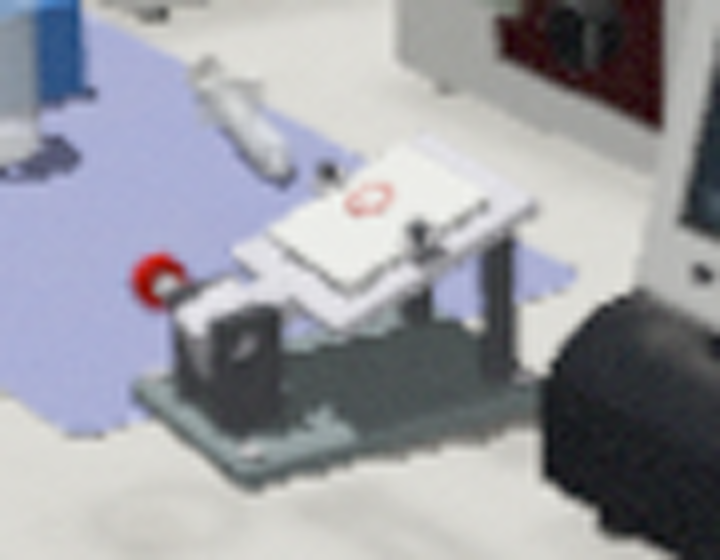

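View pics/z2.png

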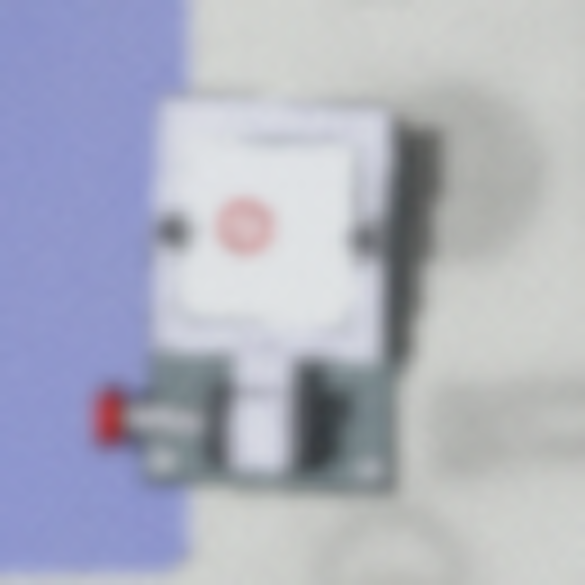

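View pics/z3.png

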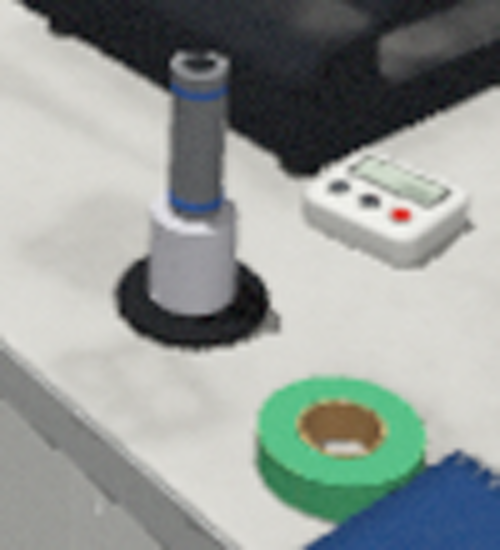

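```bash
cat > h.py <<'E'
import numpy as np,cv2
from cell import manip,status,optics,job
C={n:optics.camera_params(n) for n in("scene","top")}
def ray(n,uv):
    c=C[n];R=np.array(c["R"]);d=R.T@np.array([(uv[0]-c["cx"])/c["fx"],(uv[1]-c["cy"])/c["fy"],1]);return -R.T@np.array(c["t"]),d
def onz(n,uv,z):
    o,d=ray(n,uv);return o+d*(z-o[2])/d[2]
def tri(a,b):
    o1,d1=ray("scene",a);o2,d2=ray("top",b)
    A=np.stack([d1,-d2],1);s=np.linalg.lstsq(A,o2-o1,rcond=None)[0]
    p,q=o1+s[0]*d1,o2+s[1]*d2;return (p+q)/2,np.linalg.norm(p-q)
def proj(n,X):
    c=C[n];p=np.array(c["R"])@np.asarray(X)+np.array(c["t"]);return np.array([p[0]/p[2]*c["fx"]+c["cx"],p[1]/p[2]*c["fy"]+c["cy"]])
def cloud(n,d):
    c=C[n];v,u=np.mgrid[:420,:560];P=np.stack([(u-c["cx"])/c["fx"]*d,(v-c["cy"])/c["fy"]*d,d],-1)
    return (P-np.array(c["t"]))@np.array(c["R"])
def wc(img,box,w):  # weighted centroid; box u0,v0,u1,v1
    u0,v0,u1,v1=box;r=w(img[v0:v1,u0:u1].astype(float));v,u=np.mgrid[v0:v1,u0:u1]
    return np.array([(u*r).sum()/r.sum(),(v*r).sum()/r.sum()]),(r>0).sum()
red=lambda t:(lambda p:np.where(p[...,2]-np.maximum(p[...,0],p[...,1])>t,p[...,2]-np.maximum(p[...,0],p[...,1]),0))
E
python3 - <<'E'
from h import *
s=cv2.imread("pics/scene0.png");t=cv2.imread("pics/top0.png")
np.set_printoptions(precision=4,suppress=True)
rs,n1=wc(s,(245,210,258,220),red(12));rt,n2=wc(t,(232,200,243,212),red(8));print("ring",rs,n1,rt,n2,tri(rs,rt),onz("scene",rs,.078),onz("top",rt,.078))
hs,n1=wc(s,(219,220,230,231),red(50));ht,n2=wc(t,(217,220,225,232),red(30));print("head",hs,n1,ht,n2,tri(hs,ht),onz("scene",hs,.040),onz("top",ht,.040))
# depth: ring
for n,uv,im in(("scene",rs,s),("top",rt,t)):
    d=np.load(f"{n}0.npy");P=cloud(n,d);c=np.array([.5,0,0])
    u,v=np.round(uv).astype(int);print(n,P[v,u])
    c=P[v,u]
    W=P[v-12:v+13,u-12:u+13].reshape(-1,3);W=W[(d[v-12:v+13,u-12:u+13].ravel()>0)&(np.linalg.norm(W[:,:2]-c[:2],axis=1)<.032)]
    # robust plane
    for _ in range(8):
        A=np.c_[W[:,:2],np.ones(len(W))];k=np.linalg.lstsq(A,W[:,2],rcond=None)[0];r=W[:,2]-A@k;W=W[abs(r)<max(2*np.std(r),.002)]
    nn=np.array([-k[0],-k[1],1]);nn/=np.linalg.norm(nn);print("n",nn,"tilt",np.degrees(np.arccos(nn[2])),"yaw of +x",np.degrees(np.arctan2(-nn[1],-nn[0])),len(W),np.std(r))
E
```

```text
ring [250.6356 214.6532] 20 [236.7974 204.6752] 37 (array([0.5388, 0.1642, 0.0748]), np.float64(0.0007067565681552594)) [0.5345 0.1577 0.078 ] [0.5386 0.1637 0.078 ]
head [223.7192 223.7984] 20 [221.7969 225.9587] 13 (array([0.4749, 0.2117, 0.0448]), np.float64(0.0018128612184088121)) [0.479  0.2217 0.04  ] [0.4762 0.2119 0.04  ]
scene [0.5378 0.1611 0.0749]
n [-0.3479  0.018   0.9374] tilt 20.384655934555663 yaw of +x -2.9609272708935075 159 0.0009805707653090152
top [0.5376 0.1631 0.0779]
n [-0.343  -0.0154  0.9392] tilt 20.081308823675826 yaw of +x 2.5705495379551744 270 0.0016099333375073376
```

Run:
```python
from h import *
np.set_printoptions(precision=4,suppress=True)
s=cv2.imread("pics/scene0.png").astype(float);t=cv2.imread("pics/top0.png").astype(float)
print("head scene",onz("scene",(224.6,224.7),.04),tri((224.6,224.7),(221.7,225.8)))
def cross(prof,lvl=None):
    lo,hi=prof.min(),prof.max();lvl=(prof[:2].mean()+prof[-2:].mean())/2
    f=prof-lvl;i=np.where(np.sign(f[:-1])!=np.sign(f[1:]))[0]
    if len(i)!=1:return None
    i=i[0];return i+f[i]/(f[i]-f[i+1])
def fit(pts,axis):
    pts=np.array(pts);a,b=(pts[:,0],pts[:,1]) if axis=='x' else (pts[:,1],pts[:,0])
    m=np.ones(len(a),bool)
    for _ in range(4):
        k=np.polyfit(a[m],b[m],1);r=b-np.polyval(k,a);m=abs(r)<max(2*np.std(r[m]),.0005)
    return k,np.degrees(np.arctan(k[0])),m.sum(),np.std(r[m])
c=np.array([.5386,.1637,.078-.006*np.cos(np.radians(20))])  # table-top plane
n=np.array([-np.sin(np.radians(20)),0,np.cos(np.radians(20))])
def onp(cam,uv):
    o,d=ray(cam,uv);return o+d*(n@(c-o))/(n@d)
# left table edge
L=[]
for v in range(193,218):
    x=cross(t[v,223:233,2])   # red channel: mat low, table high
    if x is not None:L.append(onp("top",(223+x,v)))
print("left edge, yaw of x",fit(L,'x'),len(L))
R=[]
for v in range(193,218):
    x=cross(t[v,248:257].mean(1))
    if x is not None:R.append(onp("top",(248+x,v)))
print("right edge",fit(R,'x'),len(R))
F=[]
for u in list(range(229,234))+list(range(245,251)):
    x=cross(t[214:224,u].mean(1))
    if x is not None:F.append(onp("top",(u,214+x)))
print("front edge(table), -yaw",fit(F,'y'),len(F))
B=[]
for u in range(231,252):
    x=cross(t[230:238,u,2])
    if x is not None:B.append(onz("top",(u,230+x),.005))
print("base front",fit(B,'y'),len(B))
```

```text
head scene [0.478  0.2144 0.04  ] (array([0.4767, 0.2121, 0.0412]), np.float64(0.00015280622881580518))
left edge, yaw of x (array([-0.0252,  0.2081]), np.float64(-1.4411423714511127), np.int64(19), np.float64(0.0003376209120244912)) 25
right edge (array([-0.0712,  0.1547]), np.float64(-4.075159068475839), np.int64(17), np.float64(0.0003098173638777387)) 25
front edge(table), -yaw (array([0.036 , 0.4901]), np.float64(2.0610721280172757), np.int64(11), np.float64(0.00039466801681059554)) 11
base front (array([0.0477, 0.4481]), np.float64(2.729828774412917), np.int64(14), np.float64(0.001006207156336617)) 16
```

Run:
```python
import cv2
s=cv2.imread("pics/scene0.png");t=cv2.imread("pics/top0.png")
a=cv2.resize(t[220:260,335:405],None,fx=8,fy=8,interpolation=cv2.INTER_CUBIC)
b=cv2.resize(s[255:325,285:330],None,fx=8,fy=8,interpolation=cv2.INTER_CUBIC)
cv2.imwrite("pics/z4.png",a);cv2.imwrite("pics/z5.png",b)
```

```text
(no output)
```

View pics/z4.png

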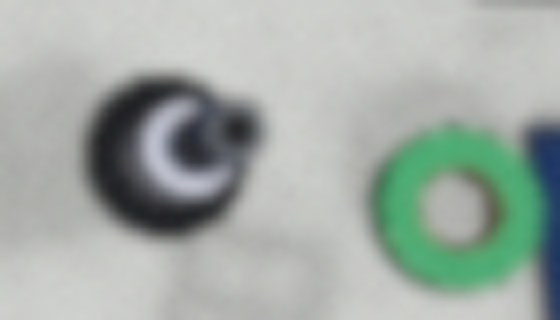

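View pics/z5.png

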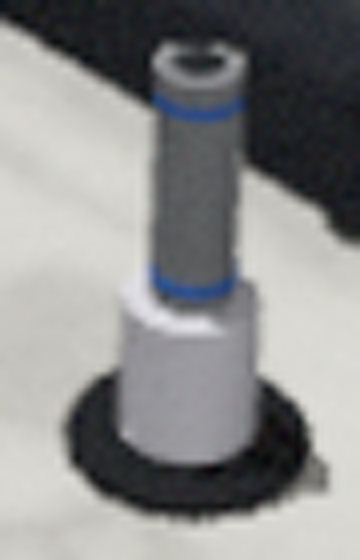

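Run:
```python
from h import *
np.set_printoptions(precision=4,suppress=True)
print("top end",onz("scene",(309.6,262.3),.12),onz("top",(364.3,235.8),.12),tri((309.6,262.3),(364.3,235.8)))
print("foot top view",onz("top",(355.3,238.9),.006)); print("foot scene",onz("scene",(285+188.5/8-.5,255+439/8-.5),.006))
s=cv2.imread("pics/scene0.png").astype(float)
t=cv2.imread("pics/top0.png").astype(float)
# foot dark ellipse in the top view
m=((t.max(2)<90)).astype(np.uint8);m[:225]=0;m[:,:340]=0;m[255:]=0;m[:,372:]=0
cn=max(cv2.findContours(m,0,1)[0],key=cv2.contourArea);print("top dark",cv2.minEnclosingCircle(cn),cv2.boundingRect(cn))
# barrel axis at mid height in scene: blue bands
b=s[...,0]-s[...,2]
for v0,v1,z in((264,272,.113),(286,294,.0535)):
    w=np.where(b[v0:v1,295:322]>50,b[v0:v1,295:322],0);vv,uu=np.mgrid[v0:v1,295:322]
    u=(uu*w).sum()/w.sum();v=(vv*w).sum()/w.sum();print("band",u,v,uu[w>0].min(),uu[w>0].max(),onz("scene",(u,v),z))
P=cloud("scene",np.load("scene0.npy"))
print(P[270:288:4,307])
print(C["scene"]["R"].T@-np.array(C["scene"]["t"]))
# bystanders
```

```text
top end [ 0.4452 -0.2174  0.12  ] [ 0.4439 -0.2197  0.12  ] (array([ 0.4437, -0.2193,  0.1214]), np.float64(0.0002016367432128572))
foot top view [ 0.4446 -0.2194  0.006 ]
foot scene [ 0.442  -0.2217  0.006 ]
top dark ((355.20001220703125, 239.125), 9.669922828674316) (346, 230, 18, 19)
band 308.9624060150376 268.3825187969925 304 314 [ 0.436  -0.2269  0.113 ]
band 308.23400191021966 290.5253104106972 304 313 [ 0.4419 -0.2201  0.0535]
[[ 0.4329 -0.2245  0.109 ]
 [ 0.4323 -0.2256  0.1002]
 [ 0.4334 -0.2248  0.0898]
 [ 0.4341 -0.2244  0.0797]
 [ 0.4339 -0.2251  0.0703]]
[-0.0597 -0.8103  0.5522]
```

Run:
```python
from h import *
np.set_printoptions(precision=3,suppress=True)
for nm,uv in(("ring?",(253,243)),("glass",(148,211)),("stirrer",(83,120)),("tape",(392,246)),("bal corner",(347,212)),("bal left",(279,212))):
    X=onz("top",uv,0);print(nm,X,"scene px",proj("scene",X))
P=cloud("top",np.load("top0.npy"));D=np.load("top0.npy")
Z=np.where(D>0,P[...,2],0)
print(Z[234:252:2,242:264:2]); print(Z[204:218:3,140:158:3])
Ps=cloud("scene",np.load("scene0.npy"));m=(np.load("scene0.npy")>0)&(Ps[...,2]>.02)&(Ps[...,0]>.3)&(Ps[...,0]<.6)&(Ps[...,1]>-.35)&(Ps[...,1]<.75)
H=np.zeros((15,55))
for x,y,z in Ps[m]:
    i,j=int((x-.3)/.02),int((y+.35)/.02);H[i,j]=max(H[i,j],z)
print((H*100).round().astype(int).tolist() and "\n".join(f"{.3+.02*i:.2f} "+" ".join(f"{int(round(h*100)):2d}" for h in r) for i,r in enumerate(H)))
s=cv2.imread("pics/scene0.png")
cv2.imwrite("pics/z6.png",cv2.resize(s[175:275,130:280],None,fx=5,fy=5,interpolation=cv2.INTER_CUBIC))
```

```text
ring? [0.427 0.114 0.   ] scene px [226.768 254.421]
glass [0.526 0.459 0.   ] scene px [203.36  208.621]
stirrer [0.835 0.7   0.   ] scene px [243.308 176.135]
tape [ 0.424 -0.341  0.   ] scene px [339.439 344.674]
bal corner [ 0.534 -0.195  0.   ] scene px [331.239 292.709]
bal left [0.53 0.03 0.  ] scene px [274.692 255.864]
[[ 0.001  0.006  0.007  0.01   0.006  0.007  0.002 -0.003  0.001  0.003
  -0.001]
 [ 0.003  0.     0.003  0.003  0.002  0.003  0.003  0.005 -0.002 -0.002
  -0.001]
 [-0.002 -0.003 -0.002 -0.     0.     0.002  0.001  0.002  0.001  0.
  -0.001]
 [ 0.003  0.    -0.    -0.003  0.004 -0.001  0.001  0.001  0.002 -0.002
  -0.001]
 [ 0.002  0.003  0.003 -0.001  0.006 -0.004  0.004 -0.002  0.001 -0.003
  -0.   ]
 [ 0.004  0.001 -0.001 -0.002 -0.     0.     0.001  0.     0.001  0.001
  -0.001]
 [-0.    -0.005  0.001 -0.001  0.002  0.001 -0.005  0.     0.    -0.
   0.   ]
 [-0.002  0.002 -0.002  0.004  0.001  0.     0.003 -0.001  0.    -0.004
   0.002]
 [ 0.002  0.002  0.    -0.002  0.006 -0.002  0.001 -0.001  0.005  0.003
   0.   ]]
[[ 0.044  0.028  0.016  0.069  0.005 
[... 2038 characters left out ...]
 5  0  0  0  0  0  0
0.52 21 21 21  0  0  0  0  2  7  7  7  7  7  7  7  7  7  8  8  7  0  0  0  8  7  8  8  8  0  0  0  0  0  0  0  0  0  0  7  7  0  7  0  5  6  5  5  5  5  0  0  0  0  0  0
0.54  0 12 21 21  0  2  0  2  8 13 14 15 16 16 16 17 17 17 15  8  0  0  0  8  8  8  8  8  0  0  0  0  0  0  0  0  0  0  0  7  7  7  0  0  5  5  5  5  5  0  0  0  0 13 15
0.56  0  0  0 21  0  2  2  2  8 21 21 21 21 21 21 21 21 21 21  8  0  0  0  8  8  8  8  8  0  0  0  0  0  0  0  0  0  0  0  0  0  3  5  5  5  5  5  5  0  0  0  0  9 17 17
0.58  0  0  0 21 21  0  0  0  8 21 21 21 21 21 21  0  0  0  0  0  0  0  0  0  0  8  0  8  0  0  0  0  0  0  0  0  0  0  0  0  0  4  5  5  5  5  5  0  0  0  0  0 10 17 17
```

View pics/z6.png

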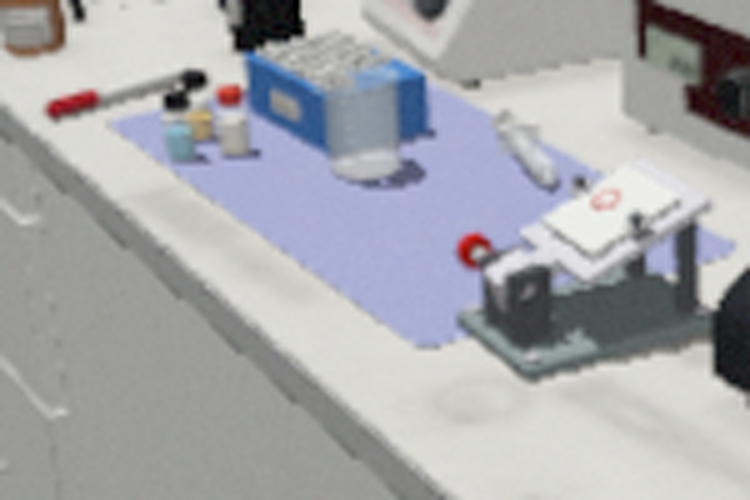

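```bash
cat >> h.py <<'E'
from scipy.spatial.transform import Rotation as Ro
PSI=-2.3
SPOT=np.array([.5386,.1637,.078]); HEAD=np.array([.4767,.212,.040])
Rs=Ro.from_euler('z',PSI,degrees=True)*Ro.from_euler('y',-20,degrees=True)
NRM=Rs.apply([0,0,1])
def att(R): return R.as_euler('xyz',degrees=True).tolist()
def place_att(a): return att(Rs*Ro.from_euler('z',a,degrees=True)*Ro.from_euler('x',180,degrees=True))
FY=np.array([-np.sin(np.radians(PSI)),np.cos(np.radians(PSI)),0])
np.set_printoptions(precision=4,suppress=True)
E
python3 - <<'E'
from h import *
print(manip.tip_reach,NRM)
for y in(90,-90,0,180): 
    print("push",y,manip.ik((HEAD+FY*.05+[0,0,.007]).tolist(),[180,0,y+PSI]), "stand",manip.ik([.444,-.2193,.0941],[180,0,y]))
for a in(90,-90,0,180): print("place",a,manip.ik((SPOT+NRM*.08).tolist(),place_att(a)),place_att(a))
E
```

```text
0.025 [-0.3417  0.0137  0.9397]
push 90 [ 21.435   31.861  104.3947  -0.      43.7444  23.735 ] stand [-34.2834  24.5689 109.0799   0.      46.3512 -34.2834]
push -90 [  21.435    31.861   104.3947   -0.       43.7444 -156.265 ] stand [-34.2834  24.5689 109.0799  -0.      46.3512 145.7166]
push 0 [ 21.435   31.861  104.3947  -0.      43.7444 113.735 ] stand [-34.2834  24.5689 109.0799  -0.      46.3512  55.7166]
push 180 [ 21.435   31.861  104.3947   0.      43.7444 -66.265 ] stand [ -34.2834   24.5689  109.0799    0.       46.3512 -124.2834]
place 90 [ 14.0944  16.4808 115.3043 -11.3242  29.4469  25.3465] [159.99999999999997, -1.2722218725854067e-14, 87.69999999999997]
place -90 [  14.0944   16.4808  115.3043  -11.3242   29.4469 -154.6535] [-160.0, 1.2722218725854067e-14, -92.29999999999998]
place 0 [ 14.0944  16.4808 115.3043 -11.3242  29.4469 115.3465] [180.0, -20.000000000000004, -2.3000000000000096]
place 180 [ 14.0944  16.4808 115.3043 -11.3242  29.4469 -64.6535] [180.0, 20.000000000000004, 177.7]
```

Run:
```python
from h import *
manip.clamp(30); print(status.sense()["t"],status.sense()["opening"])
p=HEAD+FY*.045; o=[180,0,90+PSI]
manip.goto([p[0],p[1],.14],o); print(status.sense()["t"])
manip.servo_line([p[0],p[1],.048],rate=.15)
s=status.sense();print(s["t"],s["ee_pos"],s["tool_rot"],s["contact_force"])
for n in("scene","top"):
    im,d=optics.capture(n); cv2.imwrite(f"pics/{n}1.png",im)
s=cv2.imread("pics/scene1.png");t=cv2.imread("pics/top1.png")
a=cv2.resize(s[180:260,200:290],None,fx=5,fy=5,interpolation=cv2.INTER_CUBIC);b=cv2.resize(t[185:245,200:260],(400,400),interpolation=cv2.INTER_CUBIC)
a=a[:400];cv2.imwrite("pics/c1.png",np.hstack([a[:, :400],b]))
```

```text
0.8667 -0.0021510562331941018
2.5
3.2667 [0.4789 0.2575 0.0485] [179.9562  -0.0201  87.7342] [0.7513 0.0175 0.6879]
```

View pics/c1.png

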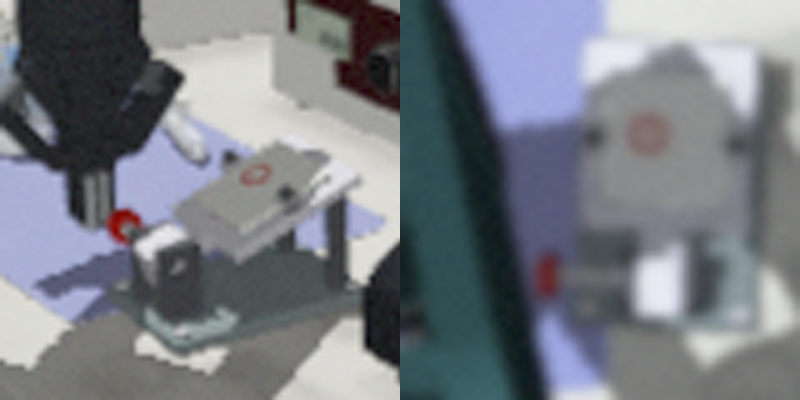

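The closed fingers stand just off the red head (scene crop ≈(95,205) vs head (125,225)) and in line with it; now I'll push in steps while watching the force.

Run:
```python
from h import *
p0=HEAD+FY*.045;p0[2]=.048
def go(d,rate): 
    manip.servo_line((p0-FY*d).tolist(),rate=rate); s=status.sense(); f=s["contact_force"]@FY
    print(f"{d:.3f} t{s['t']:.2f} y{s['ee_pos'][1]:.4f} f{f:.1f}",np.round(s["contact_force"],1)); return f
go(.020,.08)
for d in np.arange(.024,.045,.004): go(d,.05)
d=.044
while d<.070:
    d+=.002; f=go(d,.03)
    if f>14: break
```

```text
0.020 t3.77 y0.2362 f0.2 [-0.3  0.2 -1.4]
0.024 t4.02 y0.2328 f0.3 [1.1 0.2 0.6]
0.028 t4.27 y0.2288 f0.8 [0.3 0.8 0.8]
0.032 t4.52 y0.2251 f2.2 [ 0.9  2.1 -1.3]
0.036 t4.77 y0.2211 f3.6 [ 0.6  3.6 -2.2]
0.040 t5.02 y0.2170 f2.4 [-0.4  2.5 -0.8]
0.044 t5.27 y0.2130 f2.5 [ 0.7  2.5 -1.9]
0.046 t5.52 y0.2111 f3.9 [ 0.9  3.8 -2.2]
0.048 t5.77 y0.2091 f3.8 [ 0.8  3.7 -1.9]
0.050 t6.02 y0.2070 f4.2 [ 1.2  4.2 -1.8]
0.052 t6.27 y0.2050 f4.3 [ 1.5  4.3 -1.8]
0.054 t6.52 y0.2030 f3.4 [ 1.7  3.3 -3.1]
0.056 t6.77 y0.2010 f3.8 [ 1.4  3.7 -2.2]
0.058 t7.02 y0.1990 f4.6 [ 1.5  4.5 -1.8]
0.060 t7.27 y0.1981 f10.0 [ 1.   9.9 -2.6]
0.062 t7.52 y0.1979 f20.5 [-1.  20.5 -3.7]
```

Force jumped to 20 N after ~29.5 mm of travel: the head is home. Backing off and moving to the probe, then checking both by camera.

Run:
```python
from h import *
s=status.sense();p=s["ee_pos"]
q=p+FY*.02
manip.servo_line(q.tolist(),rate=.1)
manip.servo_line([q[0],q[1],.15],rate=.2)
manip.goto([.42,.05,.24],[180,0,90])
manip.open_jaws()
manip.goto([.444,-.2193,.20],[180,0,90])
s=status.sense();print(s["t"],s["ee_pos"],s["contact_force"])
for n in("scene","top"):
    im,d=optics.capture(n); cv2.imwrite(f"pics/{n}2.png",im); np.save(f"{n}2.npy",d)
s=cv2.imread("pics/scene2.png");t=cv2.imread("pics/top2.png")
a=cv2.resize(s[190:260,210:280],(400,400),interpolation=cv2.INTER_CUBIC);b=cv2.resize(s[210:330,250:370],(400,400),interpolation=cv2.INTER_CUBIC)
cv2.imwrite("pics/c2.png",np.hstack([a,b]));cv2.imwrite("pics/c2t.png",cv2.resize(t[185:250,210:275],(500,500),interpolation=cv2.INTER_CUBIC))
```

```text
11.2167 [ 0.4439 -0.2184  0.2   ] [-0.1718  1.1322 -0.0778]
```

View pics/c2.png

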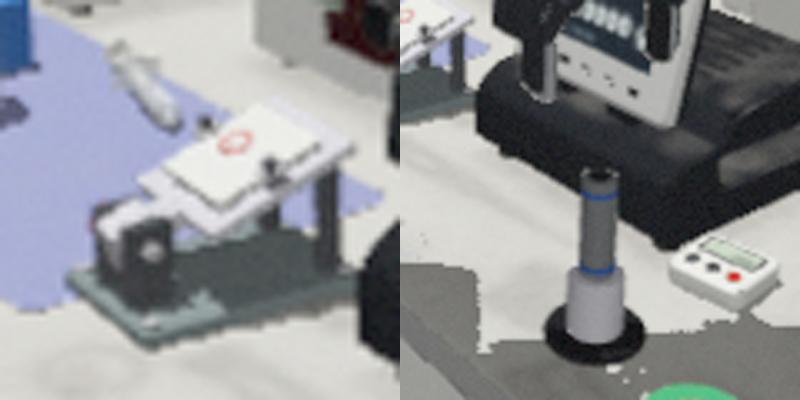

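View pics/c2t.png

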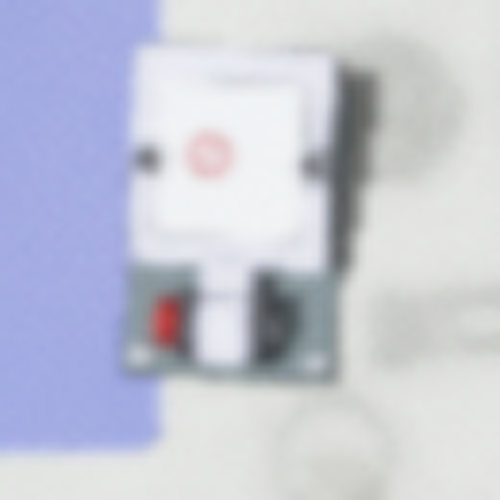

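The pin head now sits against the fork cheek (top crop (168,322), no steel visible) and the pin end shows on the far side. The open jaws hang over the probe. Grasping now.

Run:
```python
from h import *
t=cv2.imread("pics/top2.png");s=cv2.imread("pics/scene2.png")
rt,n=wc(t,(232,200,243,212),red(8));rs,n1=wc(s,(245,210,258,220),red(12));print("ring again",rt,n,onz("top",rt,.078),tri(rs,rt))
manip.servo_line([.444,-.2193,.0945],rate=.12)
s=status.sense();print(s["t"],s["ee_pos"],s["contact_force"])
manip.clamp(60); manip.dwell(.2)
s=status.sense();print(s["t"],s["ee_pos"],s["contact_force"],s["ft_torque"],s["opening"])
```

```text
ring again [236.7125 204.6337] 34 [0.5387 0.164  0.078 ] (array([0.5389, 0.1645, 0.0746]), np.float64(0.0009137006310279016))
12.35 [ 0.4445 -0.2195  0.095 ] [-0.552   0.2437  0.3648]
13.1417 [ 0.4441 -0.2194  0.0948] [-0.4835 -0.0079  4.4087] [0.1145 0.1759 0.0432] 0.2664318356015414
```

```bash
python3 - <<'E'
from h import *
manip.servo_line([.444,-.2193,.165],rate=.1)
s=status.sense();print(s["t"],s["ee_pos"],s["contact_force"],s["opening"])
manip.goto([.41,-.06,.25],[180,0,90])
s=status.sense();print(s["t"],s["ee_pos"],s["tool_rot"],s["contact_force"],s["ft_torque"])
for n in("scene","top"):
    im,d=optics.capture(n); cv2.imwrite(f"pics/{n}3.png",im); np.save(f"{n}3.npy",d)
    print(n,"tip exp",proj(n,s["ee_pos"]-[0,0,.086]))
E
python3 - <<'E'
import sys; sys.path.insert(0,'.')
import cv2,numpy as np
s=cv2.imread("pics/scene3.png")
cv2.imwrite("pics/c3.png",cv2.resize(s[60:260,160:360],(600,600),interpolation=cv2.INTER_CUBIC))
E
```

```text
14.0 [ 0.4436 -0.219   0.1645] [-0.3207 -0.4113 -1.9558] 0.26647245776026374
14.7583 [ 0.4104 -0.0606  0.2496] [179.9847   0.0473  90.0431] [-0.3941  0.7032 -1.4974] [-0.0363 -0.0397 -0.0617]
scene tip exp [254.5581 222.3294]
top tip exp [312.6522 245.3707]
```

View pics/c3.png

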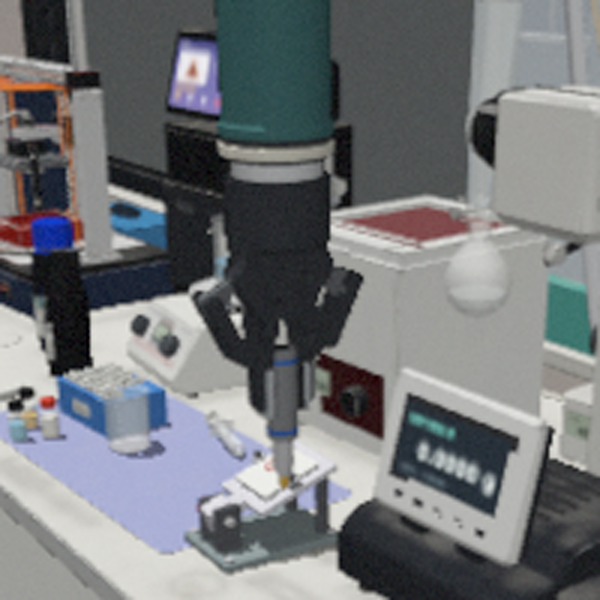

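Run:
```python
from h import *
s=cv2.imread("pics/scene3.png").astype(float)
e=np.array([.4104,-.0606,.2496])
b=s[...,0]-s[...,2]
for v0,v1 in((176,186),(198,209)):
    w=np.where(b[v0:v1,246:264]>45,b[v0:v1,246:264],0);vv,uu=np.mgrid[v0:v1,246:264];print("band",(uu*w).sum()/w.sum(),(vv*w).sum()/w.sum(),uu[w>0].min(),uu[w>0].max())
for dz in (.025,-.0345,-.08): print(dz,proj("scene",e-[0,0,.006]+[0,0,dz]))
w=s[208:226,248:262]; g=(w[...,1]+w[...,2])/2-w[...,0]; m=np.where(g>35,g,0);vv,uu=np.mgrid[208:226,248:262];print("brass",(uu*m).sum()/m.sum(),vv[m>0].min(),vv[m>0].max())
for v in range(178,212,4):
    r=s[v,244:268].mean(1);print(v,r.astype(int))
```

```text
band 254.43236714975845 180.4915458937198 251 258
band 254.0796359499431 203.79522184300342 250 258
0.025 [253.5898 178.2341]
-0.0345 [254.1495 203.6997]
-0.08 [254.559 222.33 ]
brass 254.23159784560144 219 222
178 [40 38 37 42 38 41 42 68 90 94 91 94 89 82 65 47 35 34 36 32 37 73 59 28]
182 [ 37  38  39  44  34  49  54  81  93  94  92  92  88  84  68  50  27  86
 120  89  81  92  78  52]
186 [ 34  38  39  43  81 115 123  98  87  96  93  90  89  84  69  42  34  89
 123  93  80 112 130 130]
190 [ 39  37  41  39  79 115 122  94  87  97  93  91  90  85  75  52  32  86
 118  95  87 131 135 118]
194 [ 40  31  37  40  70 108 126 101  91  91  94  94  90  85  75  49  30  68
 112 150 161 162 132  72]
198 [219 201 165 133 118 119 120  97  85  94  94  91  87  83  76 140 160 159
 161 159 159 161 159 160]
202 [217 218 218 217 174 101  85  92  94  94  90  91  89  82  73 146 185 192
 190 189 182 172 166 161]
206 [200 209 215 217 218 190 137 106  98  99  99 100  92 112 168 204 212 212
 210 207 204 202 200 197]
210 [161 129 131 179 187 192 173 135 131 137 139 137 125 165 225 231 227 224
 225 228 222 218 214 215]
```

```bash
cat >> h.py <<'E'
S2=np.array([.5388,.1642,.0765])
def tcp(h,dx=0,dy=0): return (S2+NRM*(.086+h)+Rs.apply([dx,dy,0])).tolist()
E
python3 - <<'E'
from h import *
print(proj("scene",SPOT),proj("scene",S2),proj("top",S2))
manip.goto(tcp(.035),place_att(90))
manip.servo_line(tcp(.010),rate=.08); manip.dwell(.2)
s=status.sense();print(s["t"],s["ee_pos"],tcp(.010),s["tool_rot"],place_att(90),s["contact_force"])
R=Ro.from_euler('xyz',s["tool_rot"],degrees=True);tip=s["ee_pos"]+R.apply([0,0,.086]);print("tip",tip,proj("scene",tip),proj("top",tip))
for n in("scene","top"):
    im,d=optics.capture(n); cv2.imwrite(f"pics/{n}4.png",im); np.save(f"{n}4.npy",d)
s=cv2.imread("pics/scene4.png");t=cv2.imread("pics/top4.png")
cv2.imwrite("pics/c4.png",np.hstack([cv2.resize(s[170:240,215:285],(560,560),interpolation=cv2.INTER_CUBIC),cv2.resize(t[185:245,225:255],(240,560),interpolation=cv2.INTER_CUBIC)]))
E
```

```text
[250.7453 213.6907] [250.7244 214.0965] [236.688  204.6904]
16.5083 [0.5062 0.1655 0.1672] [0.5059925174181842, 0.16551768461765462, 0.1667104915954472] [159.9586  -0.0108  87.6918] [159.99999999999997, -1.2722218725854067e-14, 87.69999999999997] [ 1.3269  0.6775 -1.6212]
tip [0.5356 0.1643 0.0864] [249.7042 211.1826] [236.3796 205.1385]
```

View pics/c4.png

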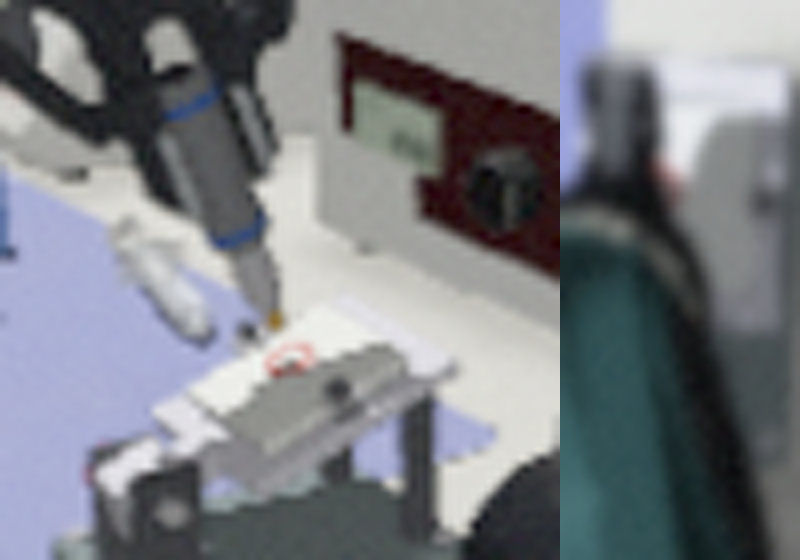

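Run:
```python
from h import *
s=cv2.imread("pics/scene4.png").astype(float)
w=s[204:216,243:255]; print(((w[...,1]+w[...,2])/2-w[...,0]).astype(int)); print(w.mean(2).astype(int))
print(red(0)(s[210:220,244:258]).astype(int))
rs,n=wc(s,(244,211,258,220),red(14));print(rs,n)
# axis: barrel edge midpoint in rotated direction; blue bands
b=s[...,0]-s[...,2]
for (u0,v0,u1,v1) in((233,178,245,186),(240,194,251,203)):
    k=np.where(b[v0:v1,u0:u1]>45,b[v0:v1,u0:u1],0);vv,uu=np.mgrid[v0:v1,u0:u1];print("band",(uu*k).sum()/k.sum(),(vv*k).sum()/k.sum())
e=np.array([0.5062,0.1655,0.1672])
for h in(.105,.0455,.012,.004,0): print(h,proj("scene",e-NRM*(.086-h)))
```

```text
[[  5   1  -1  -2  -1  -1   2   6   6   6   4   4]
 [ -3  -1  -3   0  -2   0   0   5   5   5   6   5]
 [-32 -23 -11   0  -1   0   0   5   6   6   5   6]
 [-37 -37 -26  -5   1  -1  -1   6   7   6   5   5]
 [-37 -37 -36 -24  -7   1  11   9   6   6   5   3]
 [-38 -37 -35 -34 -22  18  63  20   8   4   3   3]
 [-40 -34 -21 -22  -9  24  74  21   6   3   3   3]
 [-38 -25  -5  -4  -3   4  19  11   5   4   3   4]
 [-32 -14  -2  -1   0  -3   3   8   8   9   8   5]
 [-34 -13  -2   1   2   6   8  16  16  21  25   9]
 [-34 -18  -1   3   4  14  23  10   4   7  23  11]
 [-13  -1   3   2   4  23  13   9  10  29  21   8]]
[[191 145 126 134 133 125 146 201 217 216 215 217]
 [208 173 132 131 133 129 114 197 218 216 218 217]
 [191 179 143 128 134 131 122 198 218 218 217 216]
 [187 187 158 127 131 132 123 197 217 218 217 217]
 [187 187 179 154 137 127 116 192 217 217 223 229]
 [187 183 177 169 150 125 106 165 210 213 232 237]
 [188 162 126 133 155 134 105 157 215 233 234 235]
 [188 150  95  76 175 167 165 205 229 235 234 235]
 [186 169 133 121 156 198 227 229 228 226 227 233]
 [179 176 176 190 186 217 227 211 214 201 195 226]
 [192 186 196 226 235 216 202 215 221 226 198 208]
 [215 230 235 235 235 196 204 174 128 159 192 170]]
[[ 0  0  0  0 16 26  9  1  0  0  0  0  0  0]
 [ 0  0  0  0  4  9  3  0  0  0  0  0  0  0]
 [ 0  0  0  1  0  0  6  6  9  7  0  0  0  0]
 [ 0  0  1  0  4  8 26 22 36 41  8  0  0  0]
 [ 0  0  0  0 19 36 12  0  5 38 15  0  0  0]
 [ 0  0  0  0 39 19  8 12 51 33 15  0  0  0]
 [ 0  0  0  0 25 61 32 28 31  9  0  0  0  0]
 [ 0  0  0  0  0 10  4  0  1  0  0  1  0  0]
 [ 0  0  0  0  0  0  0  0  0  0  0  0  0  0]
 [ 0  0  0  0  0  0  0  0  0  0  0  0  0  0]]
[250.8113 214.6808] 18
band 238.4657293497364 183.00702987697716
band 243.9479768786127 199.50867052023122
0.105 [237.5218 180.8753]
0.0455 [244.5557 198.4056]
0.012 [248.352  207.8667]
0.004 [249.2418 210.0844]
0 [249.6844 211.1873]
```

Tip matches the prediction in the scene image (brass at (249,210) against predicted axis (249.0,209.5)), the ring is at (250.8,214.7). Descending along the normal with averaged force readings.

```bash
cat >> h.py <<'E'
def F(n=10):
    a=[]
    for _ in range(n): manip.dwell(.03); s=status.sense(); a.append(np.r_[s["contact_force"],s["ee_pos"]])
    a=np.array(a);return a[:,:3].mean(0),a[:,:3].std(0)/np.sqrt(n),a[:,3:].mean(0),s["t"]
def H(p): return (p-S2)@NRM-.086
E
python3 - <<'E'
from h import *
f0,sd,p,t=F(15);np.save("f0.npy",f0);print("base",f0,sd,H(p),t)
for h in(.006,.004,.002,0,-.002,-.004):
    manip.servo_line(tcp(h),rate=.04);f,sd,p,t=F(10)
    l=Rs.inv().apply(f-f0);print(f"h{h:.3f} act{H(p):.4f} t{t:.1f} local f",l,"sd",sd)
    if l[2]>2.6:break
E
```

```text
base [-0.0025  0.2082 -1.2675] [0.1511 0.06   0.1662] 0.010127834341139244 17.1083
h0.006 act0.0059 t17.7 local f [-0.1863  0.0562 -0.1149] sd [0.1548 0.171  0.1335]
h0.004 act0.0040 t18.3 local f [ 0.0638 -0.382  -0.1622] sd [0.0771 0.1406 0.1271]
h0.002 act0.0020 t18.9 local f [-0.2623  0.0842 -0.1646] sd [0.1739 0.1506 0.1283]
h0.000 act-0.0000 t19.4 local f [ 0.0529 -0.0064 -0.2815] sd [0.2226 0.0857 0.1872]
h-0.002 act-0.0020 t20.0 local f [0.3047 0.0846 0.8194] sd [0.1603 0.1036 0.1745]
h-0.004 act-0.0040 t20.6 local f [ 0.905  -0.0487  1.6037] sd [0.2273 0.1149 0.2472]
```

Run:
```python
from h import *
f0=np.load("f0.npy")
im,d=optics.capture("scene"); cv2.imwrite("pics/scene5.png",im)
cv2.imwrite("pics/c5.png",cv2.resize(im[195:230,230:270],(800,700),interpolation=cv2.INTER_CUBIC))
s=status.sense();R=Ro.from_euler('xyz',s["tool_rot"],degrees=True)
for h in (.086,.082,.074): print(proj("scene",s["ee_pos"]+R.apply([0,0,h])))
print(red(0)(im[208:220,244:258].astype(float)).astype(int))
g=im.astype(float);print(((g[...,1]+g[...,2])/2-g[...,0])[206:220,243:257].astype(int))
```

```text
[251.1922 215.1425]
[250.7548 214.0537]
[249.8755 211.8645]
[[ 0  0  0  0  0  1  0  1  1  0  0  0  0  0]
 [ 0  0  0  0  0  0  1  0  0  0  0  0  0  0]
 [ 0  0  0  0  0  0  0  0  0  0  0  0  0  0]
 [ 0  0  0  0  0  0  0  1  0  0  0  0  0  0]
 [ 0  0  0  0  0  0  7 10 11  6  1  0  0  0]
 [ 0  0  1  0  7 13 17 36 48 40  9  0  0  0]
 [ 0  0  1  0 18 31 21 17  3 39 13  0  0  0]
 [ 0  0  0  0 33 56 15 13 33 25  5  0  0  0]
 [ 0  0  0  0  8 38 31 27 30  9  0  0  0  0]
 [ 0  0  0  0  0 11  5  1  0  0  0  1  0  0]
 [ 0  0  0  0  0  0  0  0  0  1  0  0  0  0]
 [ 0  0  0  2  0  0  0  0  0  0  0  0  0  0]]
[[-37 -31 -13  -1  -1  -2   1   2   5   6   4   5   6   5]
 [-38 -37 -26  -2  -1  -1   0   4   5   6   5   5   5   2]
 [-36 -37 -31 -12   1  -1   0  -1   5   5   5   4   3   0]
 [-38 -38 -31 -12  -1  -2  -2   0   3   4   2   3   4   3]
 [-41 -32 -20  -8   0  -1  -2  -1   2   3   3   3   4   3]
 [-39 -28  -3  -2   0  -2  -2   0   3   3   4   4   3   5]
 [-33 -15  -1  -2  -2  -1   3   5  15  11   8   4   4   5]
 [-32 -16  -2   1   4   7  21  45  51  34  26   8   3   3]
 [-34 -18   0   3   3  14  36  61  47   8  23  11   3   4]
 [-14   0   4   4   4  21  35  21  17  21  14   5   3   3]
 [  4   3   3   2   2   9  25  17  17  18   8   3   2   3]
 [  4   3   3   3   3   3   6   6   2   1   2   2   3  -1]
 [  3   3   3   3   2   2   2   2   4   3   2   1   0  -4]
 [  2   2   5   3   3   3   3   3   1   2   3   3   0  -3]]
```

View pics/c5.png

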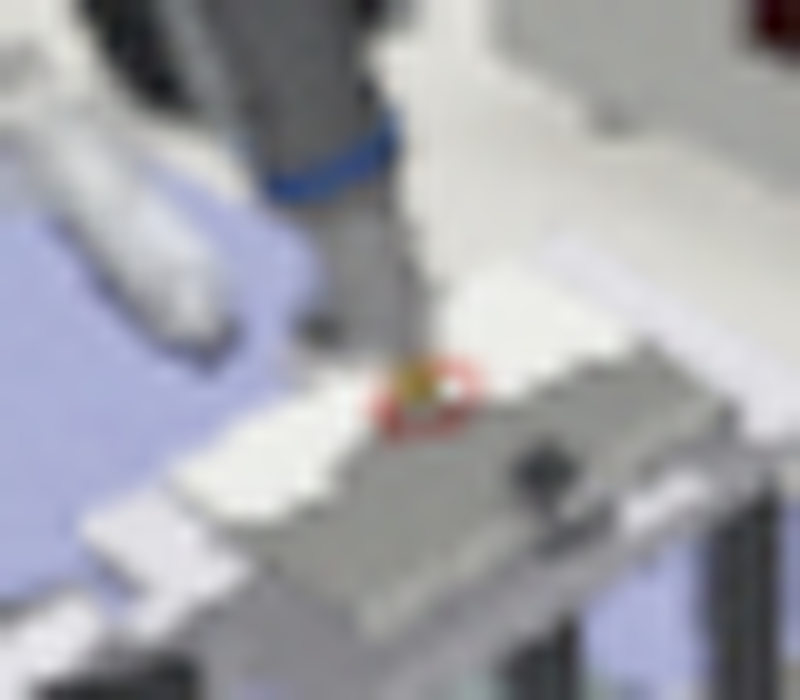

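The brass tip (crop (420,390)) is inside the ring, whose centre is at about (428,398): offset under 1 mm. Pressing on to about half travel.

Run:
```python
from h import *
f0=np.load("f0.npy")
for h in(-.006,-.008):
    manip.servo_line(tcp(h),rate=.03);f,sd,p,t=F(15)
    print(f"h{h:.3f} act{H(p):.4f} t{t:.1f} local f",Rs.inv().apply(f-f0),"sd",sd)
im,d=optics.capture("scene"); cv2.imwrite("pics/scene6.png",im)
cv2.imwrite("pics/c6.png",cv2.resize(im[165:230,225:290],(650,650),interpolation=cv2.INTER_CUBIC))
s=status.sense();print(s["opening"],s["ft_torque"],s["tool_rot"],s["ee_pos"],tcp(-.008))
R=Ro.from_euler('xyz',s["tool_rot"],degrees=True)
b=(im[...,0].astype(float)-im[...,2])
for h in (.086-.0455,.086-.105): print("band pred",proj("scene",s["ee_pos"]+R.apply([0,0,h])))
k=np.where(b[196:210,238:256]>45,b[196:210,238:256],0);vv,uu=np.mgrid[196:210,238:256];print("band",(uu*k).sum()/k.sum(),(vv*k).sum()/k.sum())
```

```text
h-0.006 act-0.0060 t21.4 local f [ 1.0034 -0.0528  2.2972] sd [0.084  0.1094 0.1309]
h-0.008 act-0.0080 t22.2 local f [ 0.8854 -0.062   2.6434] sd [0.1418 0.1032 0.1231]
0.2691547702465483 [ 0.0623  0.0142 -0.0172] [160.0005   0.0009  87.7001] [0.5121 0.1653 0.1498] [0.5121439204022746, 0.16527061875184437, 0.14979602442130086]
band pred [246.5485 203.6996]
band pred [239.628 186.461]
band 246.09416195856875 204.47457627118644
```

View pics/c6.png

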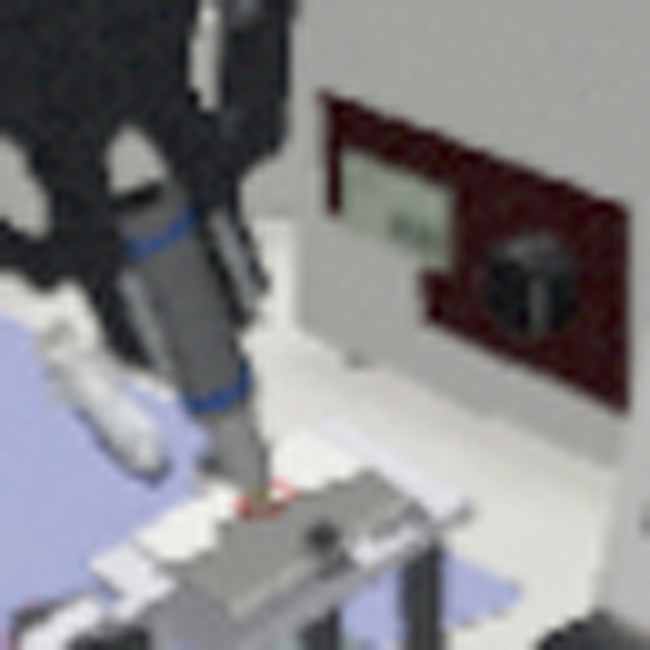

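Run:
```python
from h import *
f0=np.load("f0.npy")
manip.servo_line(tcp(-.0083),rate=.02); manip.dwell(.5); f,sd,p,t=F(20)
s=status.sense();print(H(p),t,"local f",Rs.inv().apply(f-f0),sd,"dq",np.abs(s["dq"]).max(),s["opening"],s["tool_rot"])
im,_=optics.capture("top");cv2.imwrite("pics/top7.png",im)
cv2.imwrite("pics/c7.png",cv2.resize(im[150:270,200:420],(800,436),interpolation=cv2.INTER_CUBIC))
```

```text
-0.008296184792115621 23.625 local f [1.1657 0.119  2.6755] [0.0728 0.0921 0.1032] dq 0.11966249623798093 0.26355856802160005 [159.9985   0.0002  87.7009]
```

View pics/c7.png

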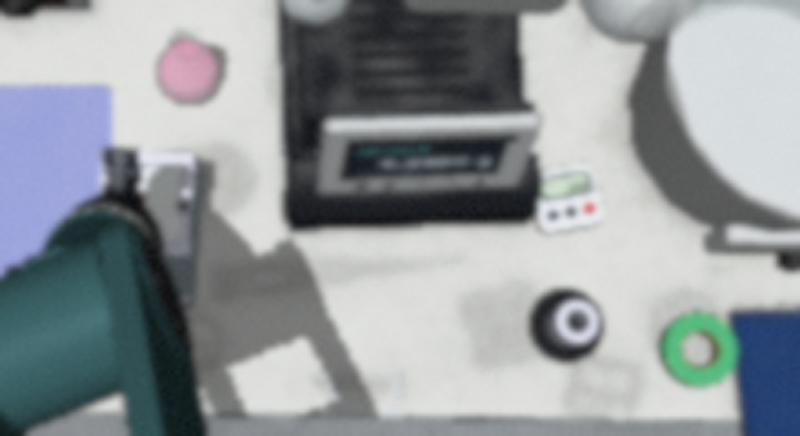

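The top view shows the empty stand at crop (575,322), and the tape roll at (698,348) where it was. The arm is over the fixture and steady. Handing in.

Run:
```python
from h import *
job.sign_off(); s=status.sense(); print(s["t"],s["opening"])
```

```text
the job is handed in; nothing more can be done
the job is handed in; nothing more can be done
```

I pushed the pin home, then lifted the probe out of its stand. I handed the job in at about 24 s with the probe's tip pressed on the red ring, still gripped.

- **Pin:** the head travelled about 29.5 mm, then the force jumped from about 4 N to 20 N. The picture afterwards shows the head against the fork and the pin's end on the far side.
- **Placing:** in the scene image the tip lay within about 1 mm of the ring's centre. The top camera could not confirm this because the arm hid the tip. The tool matches my estimate of the face normal to within 0.1°. That estimate carries roughly 0.5–1° of uncertainty, because the measured fixture yaw ranged from about -4° to +2.6° and I used -2.3°.
- **Pressing:** the last reading along the normal was 2.7 N, which means the tip is about 5.5 mm in. The distance moved since contact gives about 6.3 mm. Half-way is 6 mm.
- **Disagreements:** a sideways force of about 1 N along the slope remained at the tip. The ring's height came out at about 75 mm from the images and contact, against the stated 78 mm or so. I took the contact as right.
- **Other things:** the tape roll and stand had not moved in the last picture. I never went near the beaker or flask but did not re-check them, and I did not positively identify the flask.

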